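Flip the stock tags of the sleeve bins

TASK

On this bike-shop bench, flip the hinged tags so that the bins full of sleeves show their green faces upward and the empty bins show red. Push each wrong tag over gently with the fingertips, without gripping or lifting anything; leave the bins where they stand and the other things on the bench untouched.

Things in the scene. Friction and masses are not known exactly. Their poses are not given: they have to be found in the camera images.
- bin_a: Stock bin, FULL: heaped with bright aluminium seat-post sleeves. Loose, about 0.95 kg. Blue open bin 130 x 100 mm, 60 mm high; origin: centre of its underside; its x runs along the 130 mm side, away from the robot (yaw within 0.16 rad). At its -x end a steel foot (36 mm wide) has two posts, 86 mm high, 14 mm wide, 36 mm either side of the tag's middle along x, holding its tag.
- bin_a_hinge (a point): Middle of the tag hinge of bin_a, fixed to the bin 110 mm from its origin along its -x, 80 mm above the table. The hinge axis is the bin's own x.
- tag_a (a joint): Tag of bin_a: free-swinging slippery 40 g plate, 58 mm along the hinge, 6 mm thick, 54 mm tall, black 7 mm bead on its free edge. 0 = upright; gravity tips it to a stop: +0.9 rad leans to the bin's right (-y), green face up; -0.9 leans to its left (+y), red face up. Pushing the free edge sideways from the side it leans to, past upright, makes it fall to the other stop (under 1 N).
- tag_a_edge (a point): Middle of the free edge of the tag of bin_a, 50 mm from the hinge axis; about 111 mm above the table and 39 mm to the side of the hinge when the tag rests, 130 mm high when it is upright.
- bin_b: Stock bin, FULL: heaped with white plastic seat-post sleeves. Loose, about 0.95 kg. Blue open bin 130 x 100 mm, 60 mm high; origin: centre of its underside; its x runs along the 130 mm side, away from the robot (yaw within 0.16 rad). At its -x end a steel foot (36 mm wide) has two posts, 86 mm high, 14 mm wide, 36 mm either side of the tag's middle along x, holding its tag.
- bin_b_hinge (a point): Middle of the tag hinge of bin_b, fixed to the bin 110 mm from its origin along its -x, 80 mm above the table. The hinge axis is the bin's own x.
- tag_b (a joint): Tag of bin_b: free-swinging slippery 40 g plate, 58 mm along the hinge, 6 mm thick, 54 mm tall, black 7 mm bead on its free edge. 0 = upright; gravity tips it to a stop: +0.9 rad leans to the bin's right (-y), green face up; -0.9 leans to its left (+y), red face up. Pushing the free edge sideways from the side it leans to, past upright, makes it fall to the other stop (under 1 N).
- tag_b_edge (a point): Middle of the free edge of the tag of bin_b, 50 mm from the hinge axis; about 111 mm above the table and 39 mm to the side of the hinge when the tag rests, 130 mm high when it is upright.
- bin_c: Stock bin, EMPTY: bare blue floor. Loose, about 0.75 kg. Blue open bin 130 x 100 mm, 60 mm high; origin: centre of its underside; its x runs along the 130 mm side, away from the robot (yaw within 0.16 rad). At its -x end a steel foot (36 mm wide) has two posts, 86 mm high, 14 mm wide, 36 mm either side of the tag's middle along x, holding its tag.
- bin_c_hinge (a point): Middle of the tag hinge of bin_c, fixed to the bin 110 mm from its origin along its -x, 80 mm above the table. The hinge axis is the bin's own x.
- tag_c (a joint): Tag of bin_c: free-swinging slippery 40 g plate, 58 mm along the hinge, 6 mm thick, 54 mm tall, black 7 mm bead on its free edge. 0 = upright; gravity tips it to a stop: +0.9 rad leans to the bin's right (-y), green face up; -0.9 leans to its left (+y), red face up. Pushing the free edge sideways from the side it leans to, past upright, makes it fall to the other stop (under 1 N).
- tag_c_edge (a point): Middle of the free edge of the tag of bin_c, 50 mm from the hinge axis; about 111 mm above the table and 39 mm to the side of the hinge when the tag rests, 130 mm high when it is upright.
- bin_d: Stock bin, EMPTY: bare blue floor. Loose, about 0.75 kg. Blue open bin 130 x 100 mm, 60 mm high; origin: centre of its underside; its x runs along the 130 mm side, away from the robot (yaw within 0.16 rad). At its -x end a steel foot (36 mm wide) has two posts, 86 mm high, 14 mm wide, 36 mm either side of the tag's middle along x, holding its tag.
- bin_d_hinge (a point): Middle of the tag hinge of bin_d, fixed to the bin 110 mm from its origin along its -x, 80 mm above the table. The hinge axis is the bin's own x.
- tag_d (a joint): Tag of bin_d: free-swinging slippery 40 g plate, 58 mm along the hinge, 6 mm thick, 54 mm tall, black 7 mm bead on its free edge. 0 = upright; gravity tips it to a stop: +0.9 rad leans to the bin's right (-y), green face up; -0.9 leans to its left (+y), red face up. Pushing the free edge sideways from the side it leans to, past upright, makes it fall to the other stop (under 1 N).
- tag_d_edge (a point): Middle of the free edge of the tag of bin_d, 50 mm from the hinge axis; about 111 mm above the table and 39 mm to the side of the hinge when the tag rests, 130 mm high when it is upright.
- sleeve_alloy: Bystander: aluminium seat-post sleeve standing on end beside the tag of bin_a, 32 mm across, 45 mm high; origin at its underside.
- sleeve_white: Bystander: white sleeve standing on end beside the tag of bin_c, 32 mm across, 45 mm high; origin at its underside.
- caliper: Bystander: digital caliper lying flat, 190 mm long, green body 14 mm high, to the left of the bins; origin at its underside.
- driver: Bystander: screwdriver lying beyond the bins; origin at its underside.
- grease: Bystander: grey grease jar with a red lid, 60 mm across, 65 mm high, beyond the bins; origin at its underside.
- hub: Bystander: dark wheel hub standing on end, 58 mm across, 82 mm high, to the right of the bins; origin at its underside.
- wrench: Bystander: wrench lying at the left, behind the bins; origin at its underside.
There are look-alikes about, which are no part of the job. What is shaped like the bin_a but purple or yellow is not meant.

How it is judged (in metres and radians):
At the end, for the whole second after the job is handed in: Both full bins' tags rest at their green stop (joint above +0.8 rad) and both empty bins' tags at their red stop (below -0.8 rad), not swinging; bins upright and still within 20 mm of their start; bystanders within 20 mm of theirs (value of joint each of tag_a, tag_b above 0.8 rad and value of joint each of tag_c, tag_d below -0.8 rad and velocity of joint tag_a between -0.1 and 0.1 rad/s and distance of each of bin_a, bin_b, bin_c, bin_d, sleeve_alloy, sleeve_white, caliper, driver, grease, hub, wrench from where it was at the start of the episode below 0.02 m and angle between each of bin_a, bin_b, bin_c, bin_d's own z axis and vertical below 0.05 rad and linear speed of each of bin_a, bin_b, bin_c, bin_d below 0.02 m/s and velocity of joint tag_b between -0.1 and 0.1 rad/s and velocity of joint tag_c between -0.1 and 0.1 rad/s and velocity of joint tag_d between -0.1 and 0.1 rad/s); the robot touches nothing.
It fails at once if a bin is lifted, tipped or shoved out of its place (more than 20 mm) (distance of any of bin_a, bin_b, bin_c, bin_d from where it was at the start of the episode above 0.02 m or height (world z) of any of bin_a, bin_b, bin_c, bin_d above 0.01 m or angle between any of bin_a, bin_b, bin_c, bin_d's own z axis and vertical above 0.15 rad).
It fails at once if a tag or bin is gripped or pressed hard (over 15 N from the fingers) (contact force between any of bin_a, bin_b, bin_c, bin_d and the fingers above 15 N).
It fails at once if anything else on the table is moved, lifted or knocked over (more than 20 mm) (distance of any of sleeve_alloy, sleeve_white, caliper, driver, grease, hub, wrench from where it was at the start of the episode above 0.02 m).
It also fails if it takes over 67 s, if anything falls off the work surface, if the arm or the gripper's body presses on something with over 40 N, if the wrist force passes 120 N, or if a joint passes its speed limit or range.

ROBOT

A 6-joint arm with a two-finger parallel gripper is mounted at the origin on the work surface. World frame = base frame: x ahead of the robot, y to its left, z up, the work surface at z = 0. Lengths are in m, angles in degrees, forces in N, time in s.
With the tool pointing down it reaches from about 0.375 to 0.9 m from the base axis. Payload 3.1 kg.
Tool frame: the origin (TCP) lies on the centre line of the jaws, within the pads' length; the fingertips stand 25 mm ahead of it and the grasp point (between the pads) lies 6 mm ahead of it; y points along the fingers, x is the direction in which the jaws open and shut, and the axes are right-handed (so a half turn about y gives the same grasp; the last joint's range is limited). The gripper opens to 87 mm and grips with 3 to 60 N. Pads are 19 mm wide; open, the fingers measure 117 mm over their backs; the gripper's body (75 mm by 190 mm) begins 51 mm behind the grasp point.
Start: joints at [61.908, 30.224, 82.088, -0, 67.689, -10.227], TCP at [0.192, 0.595, 0.248] pointing down, gripper open.
Joint ranges: [-176.69, 176.69], [-43.24, 126.21], [12.49, 139.97], [-82, 262], [0, 151.66], [-163.58, 163.58]. Speed limits (degrees/s): [159.86, 159.86, 180, 180, 180, 180].

INTERFACE

Orientations are given as a 3x3 rotation matrix whose columns are the frame's x, y, z axes.
In Python, from rig import * gives the robot as it stands.
- The arm moves only by the tool play_rows, never from a script. Its argument "commands" is a list of rows, each a list of 2 entries, a list of its own where there are three numbers: the shift along the world's x, y, z in m, then the turn, a rotation vector about the world's x, y, z in rad. A call has 1 to 10 rows; each row is the pose to reach, as a shift and turn from the pose commanded when the call began; what a row does not reach only later rows make up. A row lasts 1/8 s, in which the tool goes at most 62.5 mm and 10.7 degrees, less where a joint would pass 70% of its speed; a pose out of reach is approached as far as the arm can. A call with a gripper value outside its range is refused whole. "gripper" is the finger opening in m, from 0 to 0.087, set as the call begins (left out, the last holds). The fingers move at their own pace and stop on an object; the grip force is fixed at half the most. Time passes only in rows, so rows that repeat a pose let the fingers close. It gives the time, the measured TCP pose, the force and the opening at its end, in the units of the state.
- read_state(): the state, without advancing time (a new reading comes with each control period).
- capture(name): name is "scene" or "top" or "wrist"; returns a dict with "frame" (420x560x3 uint8, red, green, blue), "depth" (420x560 float32, m along the optical axis (not along the pixel's ray), 0 where there is no reading), "mtx" (3x3 intrinsics, pixels), "cam_to_world" (4x4, takes a point from camera to world coordinates); the wrist camera has in their place "hand_eye" (4x4, takes a point from camera to tool coordinates, whose origin is the TCP and whose axes are the tool frame's). Camera axes: x right, y down, z forward; pixel columns grow to the right and rows downward; lengths in m; the calibration is good to about 2 mm. A picture is of the moment at which its call begins: read the wrist's pose just before it.
- hand_in(): hands the job in, once; it reports no verdict.
The state is a dict: "time_s": time; "joint_positions": joint angles; "qvel": joint speeds; "tau": joint torques, N m; "position": TCP position; "tcp_rot": TCP orientation; "force": force on the tool from outside, world axes, zero at the start; "moment": the same for the moment, N m; "opening": opening from 0.0 (shut) to 1.0 (fully open).
Only numpy, scipy, OpenCV 4.12 (cv2) and the standard library are available. Lean on these libraries where they do the work, as an engineer would, in place of code of your own. Each camera call takes 0.05 s, during which the arm holds its last target. There are 200 camera calls.

## Working session

There is one attempt and no reset: what is moved stays moved. The work goes in short steps, Python scripts to look and compute and a tool call to move; the robot and the scene stay as the last step left them, time stands still between calls to the robot, and variables do not carry over. Pictures are saved under pics/ and viewed, about 8 in all and at most 12, crops included, and the job is handed in when it is done.

Besides the shell and the picture viewer there is one more tool, called after "Request:" by a JSON object that holds its "name" and its "arguments". play_rows: Moves the arm, as the interface text tells. Its arguments: {"type":"object","properties":{"commands":{"type":"array"},"gripper":{"type":"number"}},"required":["commands"]}

```bash
mkdir -p pics
cat > h.py <<'E'
from rig import *
import numpy as np, cv2
def save(n,f,c=None,s=1):
    im=c["frame"][:,:,::-1]
    if f: y0,y1,x0,x1=f; im=im[y0:y1,x0:x1]
    cv2.imwrite(f"pics/{n}.png",cv2.resize(im,None,fx=s,fy=s,interpolation=cv2.INTER_CUBIC))
def pts(c):
    h,w=c["depth"].shape; v,u=np.mgrid[:h,:w]; K=c["mtx"]; d=c["depth"]
    p=np.stack([(u-K[0,2])/K[0,0]*d,(v-K[1,2])/K[1,1]*d,d,np.ones_like(d)],-1)
    return (p@c["cam_to_world"].T)[...,:3]
E
python3 - <<'E'
from h import *
import pickle
for n in("scene","top"):
    c=capture(n); pickle.dump(c,open(n+".pkl","wb")); save(n,None,c,1.4); print(n,c["cam_to_world"].round(3).tolist(),c["mtx"].tolist())
print(read_state())
E
```

```text
scene [[-0.419, 0.703, -0.574, 1.165], [0.908, 0.322, -0.269, 0.319], [-0.004, -0.634, -0.774, 0.951], [0.0, 0.0, 0.0, 1.0]] [[416.99300746847814, 0.0, 280.2090277290514], [0.0, 416.99300746847814, 206.18264452402335], [0.0, 0.0, 1.0]]
top [[-0.001, -0.982, 0.187, 0.319], [-1.0, 0.001, 0.001, -0.004], [-0.002, -0.187, -0.982, 1.192], [0.0, 0.0, 0.0, 1.0]] [[382.94911095998697, 0.0, 277.678936685733], [0.0, 382.94911095998697, 214.11922644477787], [0.0, 0.0, 1.0]]
{'time_s': 0.1, 'joint_positions': array([ 6.19079452e+01,  3.02727077e+01,  8.21514105e+01,  6.02923917e-04,
        6.76902215e+01, -1.02278156e+01]), 'qvel': array([-0.07241717, -0.01012886, -0.09923685, -0.10144208,  0.15648988,
        0.0909526 ]), 'tau': array([ 6.77353328e-04, -4.40987206e+01, -1.77149981e+01,  6.35315641e-02,
        5.33780828e-02, -4.22223263e-05]), 'position': array([0.19139727, 0.59430476, 0.24666631]), 'tcp_rot': array([[ 3.06765508e-01, -9.48296146e-04, -9.51784652e-01],
       [ 9.51783102e-01, -1.75591946e-03,  3.06766758e-01],
       [-1.96216293e-03, -9.99998009e-01,  3.63916721e-04]]), 'force': array([-1.30991602, -0.09399401,  0.25048324]), 'moment': array([ 0.00078501, -0.04468614,  0.04166322]), 'opening': 1.0011425664821068}
```

View pics/top.png

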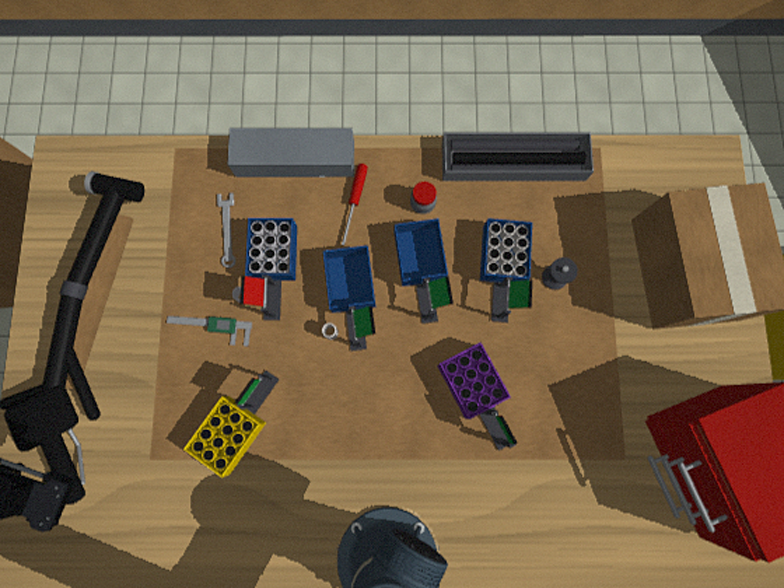

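View pics/scene.png

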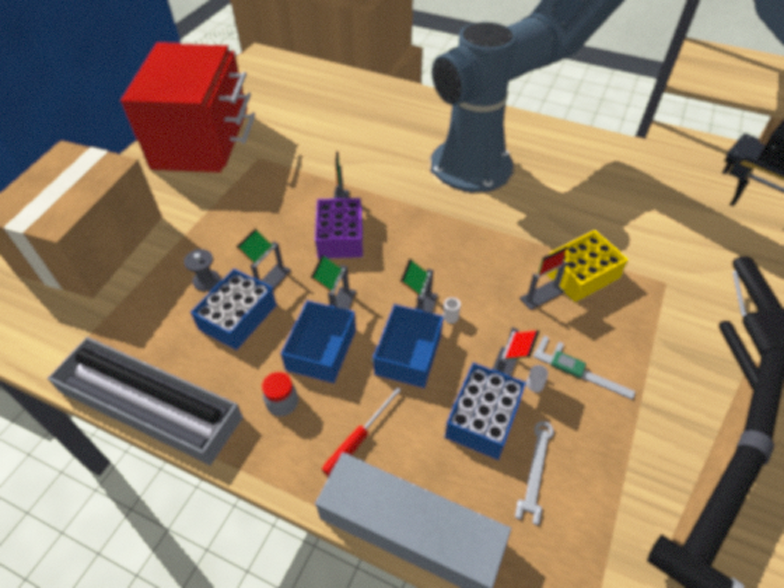

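The top view shows four blue bins, left to right: full bin with red tag at (270,250), which is bin_a (alloy sleeve beside it at (240,290)); empty with green at (348,280), bin_c (white sleeve at (330,330)); empty with green at (420,255), bin_d; full with green at (508,250), bin_b, already right. The look-alikes are the yellow bin at (225,435), the purple bin at (475,380) and the red grease lid at (425,193). The tags to flip are a at (253,292), c at (364,325) and d at (440,292).

Run:
```python
from h import *
import pickle
P={}
for n in("top","scene"):
    c=pickle.load(open(n+".pkl","rb")); P=pts(c)
    hsv=cv2.cvtColor(c["frame"],cv2.COLOR_RGB2HSV)
    for nm,lo,hi in(("green",(55,120,50),(80,255,255)),("red",(0,170,80),(8,255,255)),("blue",(100,150,40),(122,255,200))):
        m=cv2.inRange(hsv,lo,hi)
        k,l,s,ce=cv2.connectedComponentsWithStats(m)
        for i in range(1,k):
            if s[i,4]<60: continue
            e=cv2.erode((l==i).astype(np.uint8),np.ones((3,3)))>0
            p=P[e&(c["depth"]>0)]
            if len(p)<10: continue
            q=np.median(p,0)
            if q[2]<-.05 or not .2<q[0]<.9 or abs(q[1])>.5: continue
            print(n,nm,s[i].tolist(),(ce[i]*1.4).round().tolist(),q.round(3),np.percentile(p,3,0).round(3),np.percentile(p,97,0).round(3))
```

```text
top green [306, 198, 15, 22, 234] [438.0, 292.0] [ 0.544 -0.106  0.097] [ 0.522 -0.12   0.086] [ 0.565 -0.092  0.108]
top green [363, 200, 15, 20, 247] [518.0, 293.0] [ 0.541 -0.273  0.097] [ 0.519 -0.287  0.087] [ 0.563 -0.259  0.108]
top green [253, 219, 13, 22, 218] [362.0, 322.0] [0.482 0.053 0.097] [0.459 0.039 0.087] [0.505 0.066 0.109]
top green [148, 227, 20, 11, 105] [220.0, 325.0] [0.485 0.349 0.011] [0.476 0.345 0.007] [0.493 0.396 0.016]
top green [170, 271, 16, 18, 75] [248.0, 391.0] [0.342 0.277 0.111] [0.323 0.264 0.103] [0.36  0.288 0.114]
top red [250, 117, 13, 30, 171] [358.0, 184.0] [0.8   0.07  0.022] [0.778 0.059 0.018] [0.851 0.08  0.027]
top red [295, 130, 17, 16, 195] [424.0, 192.0] [ 0.779 -0.085  0.063] [ 0.759 -0.098  0.059] [ 0.794 -0.069  0.066]
top red [174, 197, 15, 22, 272] [253.0, 291.0] [0.544 0.28  0.097] [0.523 0.267 0.087] [0.57  0.295 0.108]
top blue [175, 156, 37, 44, 407] [274.0, 250.0] [0.63  0.212 0.043] [0.591 0.211 0.025] [0.716 0.308 0.058]
top blue [282, 156, 38, 48, 1332] [420.0, 251.0] [ 0.664 -0.065  0.003] [ 0.588 -0.116 -0.002] [ 0.7
[... 912 characters left out ...]
 0.293 0.11 ]
scene red [187, 265, 22, 21, 350] [277.0, 385.0] [ 0.786 -0.08   0.064] [ 0.765 -0.101  0.061] [ 0.806 -0.061  0.067]
scene red [230, 304, 33, 35, 310] [346.0, 447.0] [0.814 0.073 0.024] [0.784 0.056 0.019] [0.868 0.085 0.027]
scene blue [138, 204, 58, 44, 629] [239.0, 322.0] [ 0.694 -0.218  0.035] [ 0.615 -0.293  0.018] [ 0.725 -0.211  0.052]
scene blue [202, 217, 50, 55, 1925] [319.0, 341.0] [ 0.647 -0.079  0.014] [ 0.591 -0.124  0.001] [ 0.722 -0.018  0.059]
scene blue [268, 219, 47, 56, 1865] [408.0, 345.0] [0.581 0.08  0.006] [0.528 0.035 0.   ] [0.661 0.132 0.059]
scene blue [320, 300, 40, 27, 382] [473.0, 440.0] [0.726 0.262 0.036] [0.725 0.22  0.018] [0.727 0.301 0.053]
```

Run:
```python
from h import *
import pickle
c=pickle.load(open("top.pkl","rb")); save("crop",(150,260,150,400),c,3.2)
```

```text
(no output)
```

View pics/crop.png

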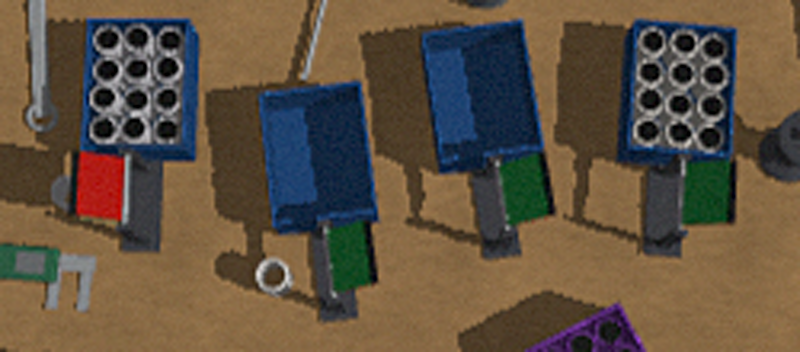

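The crop confirms it: a is red, leaning left. c and d are green, leaning right, and b is fine. Heights fit too: the plate middles are at 0.097–0.099 and the edges at about 0.11. Hinge y estimates are a 0.258, c 0.073 and d -0.086.

Request:
{"name": "play_rows", "arguments": {"commands": [[[0.045,-0.03,0],[0,0,0.04]],[[0.09,-0.06,0],[0,0,0.08]],[[0.13,-0.09,0],[0,0,0.12]],[[0.175,-0.12,0],[0,0,0.16]],[[0.22,-0.15,0],[0,0,0.2]],[[0.26,-0.18,0],[0,0,0.24]],[[0.305,-0.21,0],[0,0,0.28]],[[0.355,-0.25,0],[0,0,0.312]],[[0.355,-0.25,0],[0,0,0.312]],[[0.355,-0.25,0],[0,0,0.312]]], "gripper": 0}}

```text
time_s: 1.35
position: [0.5462, 0.3445, 0.2468]
tcp_rot: [[0.001, -0.002, -1.0], [1.0, -0.0, 0.001], [-0.0, -1.0, 0.002]]
force: [-0.8, 0.6, -1.0]
opening: 0.017
```

Run:
```python
from h import *
s=read_state();print(s["position"],s["tcp_rot"].round(3).tolist(),s["opening"],s["time_s"])
c=capture("wrist"); save("w1",None,c)
T=np.eye(4);T[:3,:3]=s["tcp_rot"];T[:3,3]=s["position"];c["cam_to_world"]=T@c["hand_eye"]
P=pts(c);hsv=cv2.cvtColor(c["frame"],cv2.COLOR_RGB2HSV)
m=(cv2.erode(cv2.inRange(hsv,(0,170,80),(8,255,255)),np.ones((5,5)))>0)&(c["depth"]>0)
p=P[m];print(m.sum(),np.median(p,0).round(3) if len(p) else 0,np.percentile(p,3,0).round(3),np.percentile(p,97,0).round(3))
```

```text
[0.5461906  0.34446992 0.24680437] [[0.001, -0.002, -1.0], [1.0, -0.0, 0.001], [-0.0, -1.0, 0.002]] 0.01739204669998204 1.35
1628 [0.547 0.28  0.1  ] [0.523 0.265 0.088] [0.574 0.293 0.111]
```

View pics/w1.png

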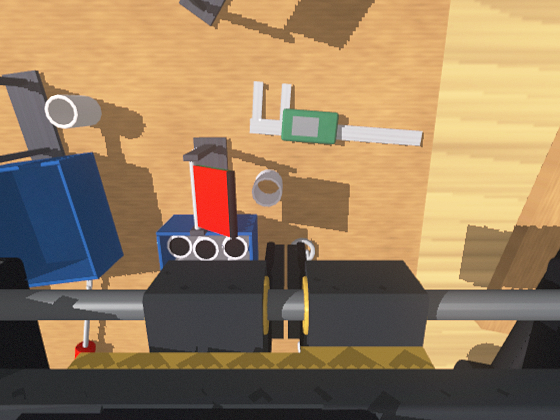

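The wrist view shows the red tag at (213,200). The point it gives, (0.547, 0.280, 0.100), agrees with the top view, and the closed fingertips at (287,290) are clear to its left side. Next I descend and push.

Request:
{"name": "play_rows", "arguments": {"commands": [[[0,0,-0.04],[0,0,0]],[[0,0,-0.08],[0,0,0]],[[0,0,-0.123],[0,0,0]],[[0,0,-0.123],[0,0,0]],[[0,-0.012,-0.123],[0,0,0]],[[0,-0.024,-0.123],[0,0,0]],[[0,-0.032,-0.123],[0,0,0]],[[0,-0.04,-0.123],[0,0,0]],[[0,-0.048,-0.123],[0,0,0]]]}}

```text
time_s: 2.52
position: [0.547, 0.2963, 0.125]
tcp_rot: [[0.0, 0.001, -1.0], [1.0, 0.0, 0.0], [0.0, -1.0, -0.001]]
force: [-1.1, 0.3, -0.2]
opening: 0.004
```

Request:
{"name": "play_rows", "arguments": {"commands": [[[0,-0.008,0],[0,0,0]],[[0,-0.016,0],[0,0,0]],[[0,-0.024,0],[0,0,0]],[[0,-0.032,0],[0,0,0]],[[0,-0.04,0],[0,0,0]],[[0,-0.045,0],[0,0,0]],[[0,-0.045,0],[0,0,0]],[[0,-0.045,0.05],[0,0,0]],[[0,-0.045,0.1],[0,0,0]],[[0,-0.045,0.123],[0,0,0]]]}}

```text
time_s: 3.78
position: [0.548, 0.2525, 0.2508]
tcp_rot: [[-0.001, 0.005, -1.0], [1.0, 0.001, -0.001], [0.001, -1.0, -0.005]]
force: [0.2, -0.5, 0.2]
opening: 0.009
```

```bash
cat > chk.py <<'E'
from h import *
import sys
s=read_state();print(s["position"],s["force"].round(1),s["time_s"])
c=capture("top"); P=pts(c);hsv=cv2.cvtColor(c["frame"],cv2.COLOR_RGB2HSV)
save(sys.argv[1],(150,260,150,400),c,3.2)
for nm,lo,hi in(("green",(55,120,50),(80,255,255)),("red",(0,170,80),(8,255,255))):
    k,l,st,ce=cv2.connectedComponentsWithStats(cv2.inRange(hsv,lo,hi))
    for i in range(1,k):
        if st[i,4]<40: continue
        q=np.median(P[(l==i)&(c["depth"]>0)],0)
        if .07<q[2]<.14 and .4<q[0]<.7: print(nm,st[i,4],q.round(3))
E
python3 chk.py t2
```

```text
[0.54797375 0.25254463 0.25083389] [ 0.2 -0.5  0.2] 3.775
green 238 [ 0.544 -0.106  0.098]
green 251 [ 0.541 -0.273  0.097]
green 130 [0.539 0.243 0.096]
green 224 [0.482 0.051 0.097]
```

Tag a is now green. Next is c.

Request:
{"name": "play_rows", "arguments": {"commands": [[[-0.01,-0.04,0],[0,0,0]],[[-0.02,-0.085,0],[0,0,0]],[[-0.03,-0.13,0],[0,0,0]],[[-0.04,-0.175,0],[0,0,0]],[[-0.05,-0.22,0],[0,0,0]],[[-0.061,-0.26,0],[0,0,0]],[[-0.061,-0.26,0],[0,0,0]],[[-0.061,-0.26,-0.04],[0,0,0]],[[-0.061,-0.26,-0.08],[0,0,0]],[[-0.061,-0.26,-0.123],[0,0,0]]]}}

```text
time_s: 5.08
position: [0.4862, -0.0071, 0.1234]
tcp_rot: [[-0.001, 0.001, -1.0], [1.0, 0.0, -0.001], [0.0, -1.0, -0.001]]
force: [0.5, 0.1, -1.0]
opening: 0.009
```

Request:
{"name": "play_rows", "arguments": {"commands": [[[0,0,0],[0,0,0]],[[0,0.01,0],[0,0,0]],[[0,0.02,0],[0,0,0]],[[0,0.028,0],[0,0,0]],[[0,0.036,0],[0,0,0]],[[0,0.044,0],[0,0,0]],[[0,0.052,0],[0,0,0]]]}}

```text
time_s: 5.95
position: [0.4856, 0.0444, 0.1246]
tcp_rot: [[-0.0, -0.0, -1.0], [1.0, 0.0, -0.0], [0.0, -1.0, 0.0]]
force: [-0.5, -0.3, 0.6]
opening: 0.003
```

Request:
{"name": "play_rows", "arguments": {"commands": [[[0,0.008,0],[0,0,0]],[[0,0.016,0],[0,0,0]],[[0,0.024,0],[0,0,0]],[[0,0.032,0],[0,0,0]],[[0,0.032,0],[0,0,0]],[[0,0.032,0.04],[0,0,0]],[[0,0.032,0.09],[0,0,0]],[[0,0.032,0.123],[0,0,0]]]}}

```text
time_s: 6.95
position: [0.4862, 0.0757, 0.2496]
tcp_rot: [[-0.0, 0.002, -1.0], [1.0, -0.0, -0.0], [-0.0, -1.0, -0.002]]
force: [0.7, -0.3, -1.0]
opening: 0.006
```

```bash
python3 chk.py t3
```

```text
[0.48624464 0.07565697 0.24962957] [ 0.7 -0.3 -1. ] 6.95
green 236 [ 0.544 -0.106  0.098]
green 251 [ 0.541 -0.273  0.096]
red 44 [0.47  0.094 0.103]
```

Request:
{"name": "play_rows", "arguments": {"commands": [[[0.01,-0.04,0],[0,0,0]],[[0.02,-0.08,0],[0,0,0]],[[0.03,-0.12,0],[0,0,0]],[[0.04,-0.16,0],[0,0,0]],[[0.05,-0.2,0],[0,0,0]],[[0.061,-0.242,0],[0,0,0]],[[0.061,-0.242,0],[0,0,0]],[[0.061,-0.242,-0.04],[0,0,0]],[[0.061,-0.242,-0.08],[0,0,0]],[[0.061,-0.242,-0.123],[0,0,0]]]}}

```text
time_s: 8.25
position: [0.5463, -0.1652, 0.1237]
tcp_rot: [[-0.001, 0.0, -1.0], [1.0, 0.0, -0.001], [0.0, -1.0, -0.0]]
force: [0.2, 0.1, 0.8]
opening: 0.008
```

Request:
{"name": "play_rows", "arguments": {"commands": [[[0,0,0],[0,0,0]],[[0,0.01,0],[0,0,0]],[[0,0.02,0],[0,0,0]],[[0,0.028,0],[0,0,0]],[[0,0.036,0],[0,0,0]],[[0,0.044,0],[0,0,0]],[[0,0.052,0],[0,0,0]]]}}

```text
time_s: 9.12
position: [0.5466, -0.1135, 0.1246]
tcp_rot: [[-0.0, -0.0, -1.0], [1.0, 0.0, -0.0], [0.0, -1.0, 0.0]]
force: [0.3, 0.7, 0.4]
opening: 0.005
```

Request:
{"name": "play_rows", "arguments": {"commands": [[[0,0.008,0],[0,0,0]],[[0,0.016,0],[0,0,0]],[[0,0.024,0],[0,0,0]],[[0,0.032,0],[0,0,0]],[[0,0.032,0],[0,0,0]],[[0,0.032,0.04],[0,0,0]],[[0,0.032,0.09],[0,0,0]],[[0,0.032,0.123],[0,0,0]]]}}

```text
time_s: 10.12
position: [0.5474, -0.0826, 0.2498]
tcp_rot: [[0.0, 0.003, -1.0], [1.0, -0.001, 0.0], [-0.001, -1.0, -0.003]]
force: [1.3, -0.1, -0.0]
opening: 0.01
```

Request:
{"name": "play_rows", "arguments": {"commands": [[[0,0,0.05],[0,0,0]],[[-0.03,-0.05,0.08],[0,0,0]],[[-0.05,-0.1,0.1],[0,0,0]],[[-0.06,-0.15,0.12],[0,0,0]],[[-0.07,-0.2,0.12],[0,0,0]],[[-0.08,-0.25,0.12],[0,0,0]],[[-0.1,-0.3,0.12],[0,0,0]],[[-0.1,-0.35,0.12],[0,0,0]],[[-0.1,-0.35,0.12],[0,0,0]]]}}

```text
time_s: 11.25
position: [0.4456, -0.436, 0.3667]
tcp_rot: [[0.004, -0.0, -1.0], [1.0, -0.001, 0.004], [-0.001, -1.0, 0.0]]
force: [0.2, 1.8, 0.6]
opening: 0.005
```

```bash
python3 chk.py t4
python3 - <<'E'
from h import *
import pickle
c=capture("top");o=pickle.load(open("top.pkl","rb"))
for n,cc in(("blue0",o),("blue1",c)):
    hsv=cv2.cvtColor(cc["frame"],cv2.COLOR_RGB2HSV)
    k,l,s,ce=cv2.connectedComponentsWithStats(cv2.inRange(hsv,(100,150,40),(122,255,200)))
    print(n,[(s[i].tolist(),ce[i].round(1).tolist()) for i in range(1,k) if s[i,4]>250])
E
```

```text
[ 0.44558199 -0.4360257   0.36667395] [0.2 1.8 0.6] 11.25
green 178 [0.546 0.242 0.098]
green 253 [ 0.541 -0.274  0.097]
red 173 [ 0.536 -0.068  0.097]
red 241 [0.476 0.089 0.097]
blue0 [([175, 156, 37, 44, 407], [196.0, 178.3]), ([282, 156, 38, 48, 1332], [299.8, 179.3]), ([343, 156, 37, 45, 291], [356.6, 184.1]), ([231, 176, 37, 47, 1364], [248.6, 198.7])]
blue1 [([176, 156, 36, 44, 373], [195.1, 177.4]), ([282, 156, 38, 48, 1342], [300.1, 179.1]), ([343, 156, 37, 45, 360], [359.4, 180.5]), ([231, 176, 37, 47, 1347], [249.0, 198.6])]
```

View pics/t4.png

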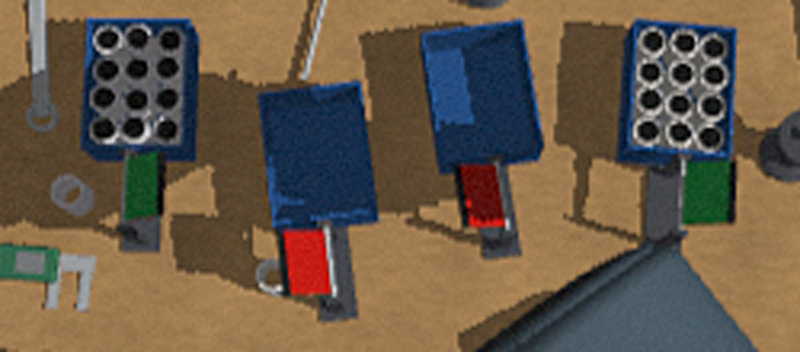

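The picture shows a green at (143,185), c red at (306,262), d red at (482,195) and b green at (708,190). All four plate middles are at 0.097–0.098 m, the resting height. The bin outlines have not moved, and the arm is clear.

```bash
python3 -c "
from rig import *
hand_in()"
```

```text
the job is handed in; nothing more can be done
```

I pushed three wrong tags over with the closed fingertips: a from red to green, and c and d from green to red. Tag b was already green, so I left it alone.

- **Tags:** the last picture showed a and b green, c and d red, with all four plates at their resting height (about 0.097 m).
- **Bins and bench:** all four bin outlines were within about a pixel (roughly 3 mm) of where they started. The two sleeves, and the caliper, driver, wrench and hub as far as that picture showed them, looked undisturbed. I did not measure them or recheck the grease jar.
- **Forces and time:** wrist force readings at the end of each move stayed under about 2 N, close to noise. The arm had finished and was parked clear at 11.3 s.
- **Disagreement:** the top and scene cameras differed by about 7 mm in x on the tag positions. That was well within the room for the push, and the wrist camera agreed with the top view on y for tag a. No check failed.

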